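Pack the last mirror stems into the leaning round tub

ROBOT

A 6-joint arm with a two-finger parallel gripper is mounted at the origin on the work surface. World frame = base frame: x ahead of the robot, y to its left, z up, the work surface at z = 0. Lengths are in m, angles in rad, forces in N, time in s.
With the tool pointing down it reaches from about 0.3 to 0.825 m from the base axis. Payload 5.4 kg.
Tool frame: the origin (TCP) lies at the very end of the fingers, on their centre line; the grasp point (between the pads) lies 19 mm behind it; z points along the fingers, y is the direction in which the jaws open and shut (so a half turn about z gives the same grasp; the last joint's range is limited). The gripper opens to 92 mm and grips with 3 to 60 N. Pads are 20 mm wide; open, the fingers measure 128 mm over their backs; the gripper's body (75 mm by 189 mm) begins 69 mm behind the grasp point.
Start: joints at [1.089, 0.158, 1.597, -0, 1.386, -0.21], TCP at [0.154, 0.554, 0.215] pointing down, gripper open.
Joint ranges: [-2.91, 2.91], [-0.94, 2.29], [0.18, 2.7], [-1.29, 4.43], [0.17, 2.64], [-3, 3]. Speed limits (rad/s): [2.57, 2.57, 3.14, 3.14, 3.14, 3.14].

INTERFACE

Orientations are given as a unit quaternion [x, y, z, w].
In Python, from plant import * gives the robot as it stands.
- The arm moves only by the shell command python3 -m handwheel 'ROWS' [FORCE]. ROWS is JSON, a list of rows, each a list of 7 numbers: the shift along the tool's x, y, z in m, then the turn, a rotation vector about the tool's x, y, z in degrees, then the opening, from 0 (shut) to 1 (fully open). A call has exactly 10 rows; each row is the pose to reach, as a shift and turn from the pose measured when the call began, along the tool's axes at that moment; what a row does not reach only later rows make up. A row lasts 1/12 s, in which the tool goes at most 41.7 mm and 7.16 degrees, less where a joint would pass 70% of its speed; a pose out of reach is approached as far as the arm can. A call with a gripper value outside its range is refused whole. The fingers move at their own pace and stop on an object; FORCE is the grip in N (left out, the last holds). Time passes only in rows, so rows that repeat a pose let the fingers close, or fill a call up. It gives the time, the measured TCP pose, the force and the opening at its end, in the units of the state.
- read_state(): the state, without advancing time (a new reading comes with each control period).
- get_image(name): name is "scene" or "top" or "wrist"; returns the picture (384x512x3 uint8, blue, green, red); there is no depth.
- camera_model(name): a dict with "vertical_fov" (degrees; the focal length in pixels is half the picture's height over the tangent of half this angle, whatever the lens; pixels are square), "cx", "cy" (the principal point, pixels), "view" (4x4, takes a point from world to camera coordinates). Camera axes: x right, y up, looking along -z (the intrinsics and any distortion apply to the point x, -y, -z); pixel columns grow to the right and rows downward; lengths in m; the calibration is good to about 2 mm. A picture is of the moment at which its call begins: read the wrist's pose just before it. camera_model takes no time and is no camera call; for the wrist camera it gives the pose at the moment of the call.
- sign_off(): hands the job in, once; it reports no verdict.
Trained networks look in the newest picture that a camera, given by its name, has taken for a name from the list of things; names that differ only in an ending like _2 or _b are one class to them, and where a whole thing is asked for, a point or a joint stands for the part that bears it (a point fixed in the world has none). Each returns a list of dicts, best first, with "confidence" (0 to 1); they miss things now and then, are a little off and sometimes report something else, mostly with a low value. They report only what shows in the picture. A call takes as long as a camera call. They do not tell look-alikes from the thing itself.
- silhouettes(camera, name): "mask" (384x512 bool, what is visible of it).
- mark_of(camera, name): "position" ([x, y, z] in m, in the coordinates of the camera as it stood for that picture, good to about 4 mm: a listed point, or the origin of a listed thing).
The state is a dict: "time_s": time; "joint_pos": joint angles; "joint_velocities": joint speeds; "tau": joint torques, N m; "ee_pos": TCP position; "orientation": TCP orientation; "contact_force": force on the tool from outside, world axes, zero at the start; "torque": the same for the moment, N m; "width": opening from 0.0 (shut) to 1.0 (fully open).
Only numpy, scipy, OpenCV 4.12 (cv2) and the standard library are available. Lean on these libraries where they do the work, as an engineer would, in place of code of your own. Each camera call takes 0.05 s, during which the arm holds its last target. There are 200 camera calls.

TASK

Finish packing the round tub: add the three necked brass stems that stand on the bench to the four already in it, so that all seven stand neck up, side by side in a tight hexagon (six round one), each fully down: the four on the tub's floor, the three on the cork packing piece under the free places. Lower each one gently along the leaning tub until you feel it stand, do not drop or ram it, and leave the other things on the bench where they are.

Things in the scene. Friction and masses are not known exactly. Their poses are not given: they have to be found in the camera images.
- tub: Round fibreboard tub with steel hoops, fixed on a plywood stand, leaning 0.49 rad (28 degrees) from vertical. Origin at the centre of its underside; z is its axis, out of the mouth; x points uphill across the tub, y is level. 160 mm across outside, 146.6 mm inside: seven stems in a hexagon with 1.3 mm play all round. Inner floor at z = 8 mm, rim at z = 78 mm.
- tub_mouth (a point): Centre of the tub's mouth, 78 mm along its axis from its origin. Stems in the tub slide to its low side (-x) and touch; room is left uphill, for one stem on each side (+y and -y) and one between them. A fixed cork packing piece fills the floor under these three places, so that their stems stand higher than the packed four, by 4 to 30 mm: not measured, other in each tub, to be felt.
- stem_a: Stem still to be packed. Plain brass mirror stem, a turned column: body 48 mm across and 95 mm long (foot edge bevelled 3 mm), then a coaxial round neck 16 mm across and 40 mm long on top, 135 mm in all, 120 to 280 g. Origin at the centre of its foot, z along the stem towards the neck. Stands upright on the bench at the start, at one of four spots.
- stem_b: Stem still to be packed. Plain brass mirror stem, a turned column: body 48 mm across and 95 mm long (foot edge bevelled 3 mm), then a coaxial round neck 16 mm across and 40 mm long on top, 135 mm in all, 120 to 280 g. Origin at the centre of its foot, z along the stem towards the neck. Stands upright on the bench at the start, at one of four spots.
- stem_c: Stem still to be packed. Plain brass mirror stem, a turned column: body 48 mm across and 95 mm long (foot edge bevelled 3 mm), then a coaxial round neck 16 mm across and 40 mm long on top, 135 mm in all, 120 to 280 g. Origin at the centre of its foot, z along the stem towards the neck. Stands upright on the bench at the start, at one of four spots.
- packed_1: Stem already in the tub. Plain brass mirror stem, a turned column: body 48 mm across and 95 mm long (foot edge bevelled 3 mm), then a coaxial round neck 16 mm across and 40 mm long on top, 135 mm in all, 120 to 280 g. Origin at the centre of its foot, z along the stem towards the neck. It is loose and may shift when others are added.
- packed_2: Stem already in the tub. Plain brass mirror stem, a turned column: body 48 mm across and 95 mm long (foot edge bevelled 3 mm), then a coaxial round neck 16 mm across and 40 mm long on top, 135 mm in all, 120 to 280 g. Origin at the centre of its foot, z along the stem towards the neck. It is loose and may shift when others are added.
- packed_3: Stem already in the tub. Plain brass mirror stem, a turned column: body 48 mm across and 95 mm long (foot edge bevelled 3 mm), then a coaxial round neck 16 mm across and 40 mm long on top, 135 mm in all, 120 to 280 g. Origin at the centre of its foot, z along the stem towards the neck. It is loose and may shift when others are added.
- packed_4: Stem already in the tub. Plain brass mirror stem, a turned column: body 48 mm across and 95 mm long (foot edge bevelled 3 mm), then a coaxial round neck 16 mm across and 40 mm long on top, 135 mm in all, 120 to 280 g. Origin at the centre of its foot, z along the stem towards the neck. It is loose and may shift when others are added.
- short_post: Bystander: brass post 62 mm across, 70 mm tall, without a neck; too wide for the tub. Stands at one of the same four spots as the stems. Origin at the centre of its underside.
- polish_jar: Bystander: small amber jar, 50 mm across, 55 mm tall, standing among the stems. Origin at the centre of its underside.
- tape_roll: Bystander: roll of paper tape 60 mm across, 45 mm tall. Origin at the centre of its underside.
Mind the look-alikes: they are no part of the job. What is shaped like the packed_4 but blue is not meant.

How it is judged:
By the outcome, as a careful person would: the job done as asked, in the order asked, and still so for the second after the job is handed in, with the robot touching nothing.
It also fails if it takes over 72 s, if anything falls off the work surface, if the arm or the gripper's body presses on something with over 40 N, if the wrist force passes 120 N, or if a joint passes its speed limit or range.

## Working session

There is one attempt and no reset: what is moved stays moved. The work goes in short steps, Python scripts to look and compute and a shell command to move; the robot and the scene stay as the last step left them, time stands still between calls to the robot, and variables do not carry over. Pictures are saved under pics/ and viewed, about 8 in all and at most 12, crops included, and the job is handed in when it is done.

```bash
ls; mkdir -p pics; cat > h.py <<'E'
from plant import *
import numpy as np, cv2
from scipy.spatial.transform import Rotation as R
def cam2w(cam,p):
    V=np.array(camera_model(cam)["view"]); return (np.linalg.inv(V)@np.r_[p,1])[:3]
def proj(cam,P):
    m=camera_model(cam); V=np.array(m["view"]); p=V@np.r_[P,1]
    f=192/np.tan(np.radians(m["vertical_fov"])/2)
    return np.array([m["cx"]+f*p[0]/-p[2], m["cy"]-f*p[1]/-p[2]])
E
python3 - <<'E'
from h import *
s=read_state(); print({k:np.round(v,3) for k,v in s.items()})
for c in ["scene","top"]:
    im=get_image(c); cv2.imwrite(f"pics/{c}0.png",im); print(c,camera_model(c))
    for n in ["tub_mouth","tub","stem_a","packed_1","short_post","polish_jar","tape_roll"]:
        for d in mark_of(c,n): print(c,n,round(d["confidence"],2),np.round(cam2w(c,d["position"]),4))
a=cv2.imread("pics/scene0.png");b=cv2.imread("pics/top0.png");
cv2.imwrite("pics/both.png",cv2.resize(np.hstack([a,b]),(800,300)))
E
```

```text
pics
{'time_s': np.float64(0.0), 'joint_pos': array([ 1.089,  0.159,  1.598, -0.   ,  1.386, -0.21 ]), 'joint_velocities': array([-0.001, -0.001,  0.   , -0.003,  0.001,  0.   ]), 'tau': array([-3.0000e-03, -3.8557e+01, -3.2211e+01,  7.0000e-02,  3.8000e-02,
       -0.0000e+00]), 'ee_pos': array([0.154, 0.553, 0.214]), 'orientation': array([ 0.135,  0.991, -0.001, -0.   ]), 'contact_force': array([-0.227,  0.75 , -0.153]), 'torque': array([ 0.027,  0.003, -0.005]), 'width': np.float64(1.003)}
scene {'vertical_fov': 51.76902679954308, 'cx': 253.88206780262578, 'cy': 189.41640771702578, 'view': array([[-0.39119682,  0.92022999,  0.01190879,  0.1972455 ],
       [-0.79624055, -0.34491997,  0.49702234,  0.30272081],
       [ 0.46148244,  0.18495129,  0.86765602, -1.40550779],
       [ 0.        ,  0.        ,  0.        ,  1.        ]])}
scene tub 0.68 [ 6.017e-01 -2.691e-01 -6.000e-04]
scene tub 0.57 [0.6244 0.1924 0.0604]
scene tub 0.52 [ 6.609e-01 -6.520e-02  3.000e-04]
scene tub 0.42 [ 0.521  -0.1941  0.0034]
scene stem_a 0.98 [ 0.6013 -0.2696 -0.0012]
scene stem_a 0.85 [ 0.6632 -0.0
[... 845 characters left out ...]
  ,  1.        ]])}
top tub_mouth 0.81 [0.5872 0.1884 0.1254]
top tub 0.71 [ 0.419  -0.3416  0.0041]
top tub 0.65 [0.6235 0.1954 0.0583]
top stem_a 0.88 [ 6.606e-01 -7.140e-02 -6.000e-04]
top stem_a 0.82 [ 0.6027 -0.2698  0.0043]
top stem_a 0.59 [ 0.421  -0.3398  0.0042]
top packed_1 0.84 [ 0.3007 -0.1993  0.0227]
top packed_1 0.81 [0.5923 0.2293 0.0522]
top packed_1 0.78 [0.2245 0.3028 0.0229]
top packed_1 0.77 [0.6193 0.1914 0.0674]
top packed_1 0.71 [0.5798 0.1867 0.0416]
top packed_1 0.65 [0.6079 0.1483 0.0523]
top short_post 0.83 [ 0.5213 -0.1159  0.001 ]
top short_post 0.71 [0.5848 0.1865 0.1264]
top polish_jar 0.69 [ 0.5223 -0.1968 -0.0017]
top tape_roll 0.93 [ 0.6897 -0.1747 -0.0009]
```

View pics/scene0.png

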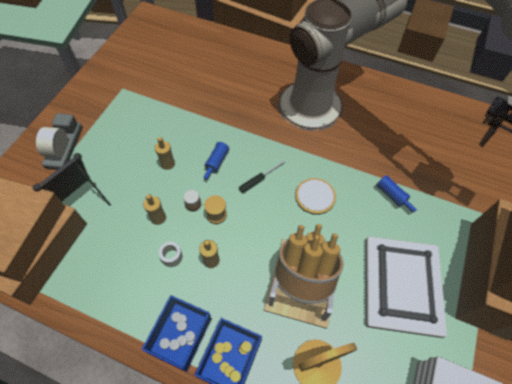

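View pics/top0.png

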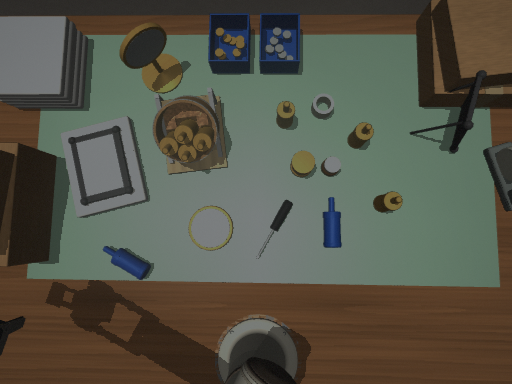

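Both views show three upright brass stems: top view pixels (286,110), (364,132) and (393,202). The tub is at (186,130), with its free places on the uphill (+x) side.

These could be taken for a stem:
- short post (303,162): no neck
- jar (332,166)
- tape roll (323,105)
- blue lying stems (332,225) and (130,263): not meant
- the packed four (168–205,132–155): already in the tub

First I'll look down the tub's axis with the wrist camera.

```bash
cat >> h.py <<'E'
import json,os
def tub():
    t=json.load(open("tub.json")); o=np.array(t["o"]); y=t["yaw"]; L=t.get("lean",0.49)
    z=np.array([-np.sin(L)*np.cos(y),-np.sin(L)*np.sin(y),np.cos(L)]); Y=np.array([-np.sin(y),np.cos(y),0]); X=np.cross(Y,z)
    return o,np.column_stack([X,Y,z])
def rel(P,M,s=None):
    """target TCP pos, tool matrix -> shift mm & rotvec deg in tool axes"""
    s=s or read_state(); Q=R.from_quat(s["orientation"]).as_matrix()
    return np.round(Q.T@(np.array(P)-s["ee_pos"])*1000,1), np.round(np.degrees(R.from_matrix(Q.T@M).as_rotvec()),2)
def tubtool(): 
    o,T=tub(); return np.column_stack([-T[:,0],T[:,1],-T[:,2]])
def down(yaw): # tool y axis at world angle yaw
    y=np.array([np.cos(yaw),np.sin(yaw),0]); z=np.array([0,0,-1.]); return np.column_stack([np.cross(y,z),y,z])
def intub(p):
    o,T=tub(); return T.T@(np.array(p)-o)
def tcp_intub(s=None):
    s=s or read_state(); o,T=tub(); Q=R.from_quat(s["orientation"]).as_matrix()
    return np.round(intub(s["ee_pos"])*1000,1), np.round(np.degrees(R.from_matrix(Q.T@tubtool()).as_rotvec()),2)
E
echo '{"o":[0.6235,0.194,0.0595],"yaw":0.14}'>tub.json
python3 - <<'E'
from h import *
o,T=tub(); print(rel(o+T@[0.02,0,.27],tubtool()))
s=read_state();Q=R.from_quat(s["orientation"]).as_matrix();V=np.array(camera_model("wrist")["view"]);C=np.linalg.inv(V)
print(camera_model("wrist")["vertical_fov"],Q.T@(C[:3,3]-s["ee_pos"]),"\n",Q.T@C[:3,:3])
for p in [(.6607,-.068,0),(.602,-.2697,0),(.4195,-.34,0)]: print(proj("top",p),proj("scene",p))
E
```

```text
(array([-448.2, -264.5,  -92.5]), array([ -5.78, -27.67, -23.12]))
70.41213089620855 [ 0.07183802  0.00051407 -0.17043772] 
 [[-8.24645567e-04  9.65975669e-01  2.58631642e-01]
 [ 9.99999181e-01  1.04985365e-03 -7.32656655e-04]
 [-9.79253877e-04  2.58630826e-01 -9.65975743e-01]]
[284.07354351 119.55804566] [209.87957493 260.47106717]
[354.82945989 139.97571801] [157.63429662 217.50405893]
[381.19812919 204.19738151] [167.05461458 162.73226293]
```

```bash
python3 -m handwheel '[[-0.04,-0.024,-0.008,-0.5,-2.5,-2,0.5],[-0.08,-0.048,-0.016,-1,-5,-4,0.5],[-0.12,-0.072,-0.024,-1.5,-7.5,-6,0.5],[-0.16,-0.096,-0.032,-2,-10,-8,0.5],[-0.2,-0.12,-0.04,-2.5,-12.5,-10,0.5],[-0.24,-0.144,-0.048,-3,-15,-12,0.5],[-0.28,-0.168,-0.056,-3.5,-17.5,-14,0.5],[-0.32,-0.192,-0.064,-4,-20,-16,0.5],[-0.36,-0.215,-0.072,-4.6,-22,-18,0.5],[-0.40,-0.235,-0.08,-5.2,-25,-20.5,0.5]]' 
python3 -c "
from h import *
o,T=tub(); print(rel(o+T@[0.02,0,.27],tubtool()))"
```

```text
time_s: 1.63
ee_pos: [0.4395, 0.2559, 0.2863]
orientation: [-0.046, 0.974, 0.015, 0.221]
contact_force: [0.6, 0.5, -0.0]
width: 0.499
(array([-70.5, -83.8,   9.8]), array([-0.65, -2.47, -2.47]))
```

```bash
python3 -m handwheel '[[-0.02,-0.025,0.003,-0.2,-1,-1,0.5],[-0.04,-0.05,0.006,-0.4,-2,-2,0.5],[-0.06,-0.07,0.009,-0.6,-2.5,-2.5,0.5],[-0.07,-0.084,0.01,-0.6,-2.5,-2.5,0.5],[-0.07,-0.084,0.01,-0.6,-2.5,-2.5,0.5],[-0.07,-0.084,0.01,-0.6,-2.5,-2.5,0.5],[-0.07,-0.084,0.01,-0.6,-2.5,-2.5,0.5],[-0.07,-0.084,0.01,-0.6,-2.5,-2.5,0.5],[-0.07,-0.084,0.01,-0.6,-2.5,-2.5,0.5],[-0.07,-0.084,0.01,-0.6,-2.5,-2.5,0.5]]' 
cat > tubview.py <<'E'
import sys
from h import *
s=read_state(); V=np.array(camera_model("wrist")["view"]); im=get_image("wrist"); cv2.imwrite(sys.argv[1],im)
print(tcp_intub(s)); m=camera_model("wrist"); np.savez(sys.argv[1]+".npz",V=V,cx=m["cx"],cy=m["cy"],f=192/np.tan(np.radians(m["vertical_fov"])/2))
Ci=np.linalg.inv(V)
for n in ["tub_mouth","tub","packed_1"]:
    for d in mark_of("wrist",n):
        w=(Ci@np.r_[d["position"],1])[:3]; print(n,round(d["confidence"],2),np.round(w,4),np.round(intub(w)*1000,1))
E
python3 tubview.py pics/w1.png
```

```text
time_s: 2.47
ee_pos: [0.5142, 0.1794, 0.3066]
orientation: [-0.069, 0.968, 0.017, 0.242]
contact_force: [1.0, -0.5, -0.4]
width: 0.5
(array([ 19. ,   0.8, 269.9]), array([-0.01,  0.02,  0.1 ]))
packed_1 0.97 [0.6001 0.1461 0.0576] [-27.3 -44.2  12.4]
packed_1 0.76 [0.58   0.1887 0.0427] [-46.5   0.8   5.8]
packed_1 0.73 [0.6196 0.1905 0.0623] [-2.5 -3.   4.6]
packed_1 0.61 [0.5888 0.2296 0.0522] [-29.4  40.1   7.4]
```

View pics/w1.png

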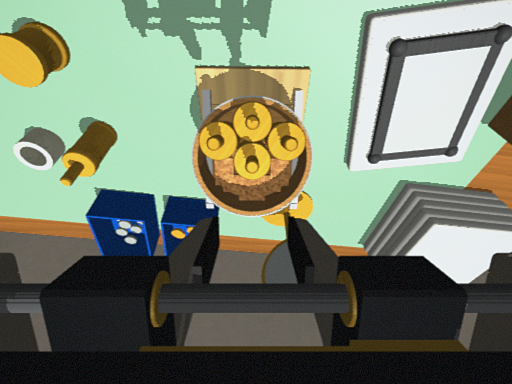

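```bash
cat > ov.py <<'E'
import sys
from h import *
def overlay(png,out,x0,y0,w,h,k,dots=True):
    im=cv2.imread(png); q=np.load(png+".npz"); V=q["V"]; o,T=tub()
    c=cv2.resize(im[y0:y0+h,x0:x0+w],None,fx=k,fy=k,interpolation=cv2.INTER_CUBIC)
    def pr(p): # tub coords m
        a=V@np.r_[o+T@np.array(p),1]; return np.array([q["cx"]+q["f"]*a[0]/-a[2],q["cy"]-q["f"]*a[1]/-a[2]])
    def circ(x,y,z,r,col):
        P=[pr([x+r*np.cos(t),y+r*np.sin(t),z]) for t in np.linspace(0,2*np.pi,80)]
        P=(np.array(P)+.5-[x0,y0])*k; cv2.polylines(c,[np.int32(P*16)],True,col,1,cv2.LINE_AA,4)
    circ(0,0,.078,.0733,(255,0,255)); circ(0,0,.078,.08,(255,255,0))
    for a in json.load(open("stems.json")):
        circ(*a,.103,.024,(0,0,255)); circ(*a,.143,.008,(0,255,0))
    cv2.imwrite(out,c)
if __name__=="__main__": overlay(sys.argv[1],sys.argv[2],*map(int,sys.argv[3:8]))
E
echo '[[-0.0015,0],[-0.0493,0],[-0.0253,0.0416],[-0.0253,-0.0416]]'>stems.json
python3 ov.py pics/w1.png pics/w1o.png 180 80 145 145 5
```

```text
(no output)
```

View pics/w1o.png

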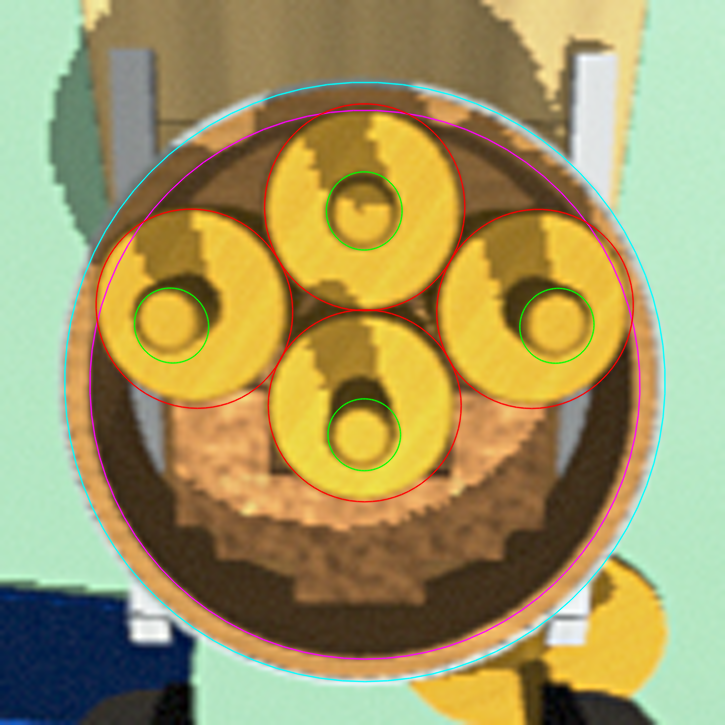

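Overlay and picture agree to about 1 mm: the rim matches, and the necks in the crop are at (168,320), (556,325), (360,435) and (363,211). The free places show cork. I'll go to the nearest stem next.

```bash
python3 -c "
from h import *
print(rel([.6607,-.068,.2],down(np.pi/2+.14)))"
```

```text
(array([ -46.6, -264.7,  146.3]), array([-0.05, 28.11,  0.04]))
```

```bash
python3 -m handwheel '[[-0.005,-0.035,0.01,0,3,0,0.5],[-0.01,-0.07,0.025,0,6,0,0.5],[-0.015,-0.105,0.04,0,10,0,0.5],[-0.02,-0.14,0.06,0,14,0,0.6],[-0.025,-0.175,0.085,0,18,0,0.6],[-0.03,-0.21,0.11,0,22,0,0.6],[-0.04,-0.24,0.13,0,25,0,0.6],[-0.046,-0.265,0.146,0,28,0,0.6],[-0.046,-0.265,0.146,0,28.1,0,0.6],[-0.046,-0.265,0.146,0,28.1,0,0.6]]'
cat > stemview.py <<'E'
import sys
from h import *
s=read_state(); Q=R.from_quat(s["orientation"]).as_matrix(); V=np.array(camera_model("wrist")["view"]); im=get_image("wrist"); cv2.imwrite(sys.argv[1],im)
m=camera_model("wrist"); f=192/np.tan(np.radians(m["vertical_fov"])/2); np.savez(sys.argv[1]+".npz",V=V,cx=m["cx"],cy=m["cy"],f=f)
Ci=np.linalg.inv(V); ws=[]
for d in mark_of("wrist","stem_a"):
    w=(Ci@np.r_[d["position"],1])[:3]; ws.append(w)
    print("mark",round(d["confidence"],2),np.round(w,4),"tool mm",np.round(Q.T@(w-s["ee_pos"])*1000,1))
for d in silhouettes("wrist","stem_a"):
    k=d["mask"]; r,c=np.nonzero(k); print("mask",round(d["confidence"],2),k.sum(),c.min(),c.max(),r.min(),r.max())
def pr(p): a=V@np.r_[p,1]; return (m["cx"]+f*a[0]/-a[2]+.5, m["cy"]-f*a[1]/-a[2]+.5)
k=3
if len(sys.argv)>2:
    X,Y=map(float,sys.argv[2:4])
    c=cv2.resize(im,None,fx=k,fy=k,interpolation=cv2.INTER_CUBIC)
    for z,r in ((0.,.024),(.095,.024),(.095,.008),(.135,.008)):
        P=np.array([pr([X+r*np.cos(t),Y+r*np.sin(t),z]) for t in np.linspace(0,6.283,60)])*k
        cv2.polylines(c,[np.int32(P*16)],True,(0,0,255) if r>.01 else (0,255,0),1,cv2.LINE_AA,4)
    u,v=np.int32(np.array(pr([X,Y,.07]))*k); cv2.imwrite(sys.argv[1][:-4]+"o.png",c[max(0,v-300):v+300,max(0,u-300):u+300])
E
python3 stemview.py pics/s1.png .6607 -.068
```

```text
time_s: 3.5
ee_pos: [0.6599, -0.0691, 0.1965]
orientation: [-0.069, 0.998, 0.001, -0.002]
contact_force: [-0.1, 0.1, 0.5]
width: 0.601
mark 0.98 [ 6.596e-01 -6.870e-02  3.000e-04] tool mm [ -0.6   0.2 196.2]
mark 0.91 [ 6.025e-01 -2.708e-01 -3.000e-04] tool mm [  83.9 -192.   196.9]
mask 0.97 4149 12 123 79 131
mask 0.77 1988 233 278 156 211
```

View pics/s1o.png

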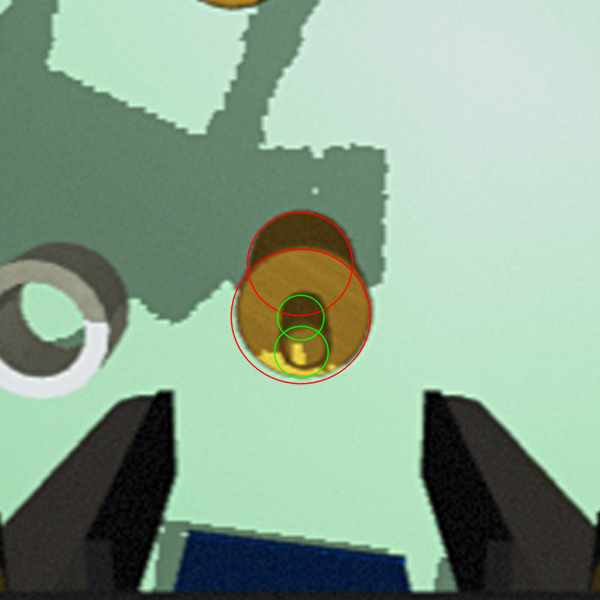

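The crop shows a brass stem with its neck centred under the jaws, neck at about (303,348) and body at (304,313), so the choice is confirmed. Grasping it now.

```bash
python3 -m handwheel '[[-0.0005,0.001,0.03,0,0.2,0,0.6],[-0.0005,0.001,0.06,0,0.2,0,0.5],[-0.0005,0.001,0.08,0,0.2,0,0.5],[-0.0005,0.001,0.0965,0,0.2,0,0.5],[-0.0005,0.001,0.0965,0,0.2,0,0.4],[-0.0005,0.001,0.0965,0,0.2,0,0.2],[-0.0005,0.001,0.0965,0,0.2,0,0.1],[-0.0005,0.001,0.0965,0,0.2,0,0.1],[-0.0005,0.001,0.0965,0,0.2,0,0.1],[-0.0005,0.001,0.0965,0,0.2,0,0.1]]' 25
python3 -c "
from h import *
o,T=tub(); print(rel(o+T@[.030,.038,.265],tubtool()));print(rel([.6607,-.068,.2],down(np.pi/2+.14)))"
```

```text
time_s: 4.48
ee_pos: [0.662, -0.0668, 0.1076]
orientation: [-0.071, 0.997, -0.002, 0.001]
contact_force: [-0.3, 0.7, 6.9]
width: 0.169
(array([  99. ,  301.1, -201.1]), array([ -0.16, -27.92,   0.14]))
(array([  1.2,  -1.3, -92.4]), array([-0.19,  0.15,  0.09]))
```

```bash
python3 -m handwheel '[[0,0,-0.03,0,0,0,0.1],[0,0,-0.07,0,0,0,0.1],[0.01,0.02,-0.105,0,-3,0,0.1],[0.02,0.05,-0.13,0,-7,0,0.1],[0.03,0.08,-0.155,0,-12,0,0.1],[0.045,0.11,-0.18,0,-16,0,0.1],[0.06,0.14,-0.2,0,-20,0,0.1],[0.08,0.17,-0.21,0,-24,0,0.1],[0.099,0.20,-0.21,0,-28,0,0.1],[0.099,0.235,-0.21,0,-28,0,0.1]]' 30
python3 -c "
from h import *
o,T=tub(); print(rel(o+T@[.030,.038,.265],tubtool()))"
```

```text
time_s: 5.32
ee_pos: [0.5227, 0.1527, 0.3119]
orientation: [-0.068, 0.968, 0.016, 0.24]
contact_force: [-0.3, -0.3, -4.5]
width: 0.164
(array([-4.5, 64.9,  7.2]), array([-0.12, -0.2 ,  0.1 ]))
```

```bash
python3 -m handwheel '[[-0.002,0.03,0.002,-0.1,-0.2,0.1,0.1],[-0.0045,0.06,0.004,-0.1,-0.2,0.1,0.1],[-0.0045,0.065,0.007,-0.1,-0.2,0.1,0.1],[-0.0045,0.065,0.007,-0.1,-0.2,0.1,0.1],[-0.0045,0.065,0.007,-0.1,-0.2,0.1,0.1],[-0.0045,0.065,0.007,-0.1,-0.2,0.1,0.1],[-0.0045,0.065,0.007,-0.1,-0.2,0.1,0.1],[-0.0045,0.065,0.007,-0.1,-0.2,0.1,0.1],[-0.0045,0.065,0.007,-0.1,-0.2,0.1,0.1],[-0.0045,0.065,0.007,-0.1,-0.2,0.1,0.1]]' 
cat > hv.py <<'E'
import sys
from h import *
png=sys.argv[1]; L=float(sys.argv[2])
s=read_state(); V=np.array(camera_model("wrist")["view"]); im=get_image("wrist"); cv2.imwrite(png,im)
m=camera_model("wrist"); f=192/np.tan(np.radians(m["vertical_fov"])/2); o,T=tub(); Q=R.from_quat(s["orientation"]).as_matrix()
print(tcp_intub(s),np.round(s["contact_force"],1)); k=4; x0,y0=160,80
c=cv2.resize(im[y0:y0+150,x0:x0+190],None,fx=k,fy=k,interpolation=cv2.INTER_CUBIC)
def circ(B,b,z,x,y,r,col):
    P=[]
    for t in np.linspace(0,6.283,80):
        a=V@np.r_[b+B@[x+r*np.cos(t),y+r*np.sin(t),z],1]; P.append([m["cx"]+f*a[0]/-a[2]+.5-x0,m["cy"]-f*a[1]/-a[2]+.5-y0])
    cv2.polylines(c,[np.int32(np.array(P)*k*16)],True,col,1,cv2.LINE_AA,4)
circ(T,o,.078,0,0,.08,(255,255,0))
for a in json.load(open("stems.json")): circ(T,o,.103+(a[2] if len(a)>2 else 0),*a[:2],.024,(0,0,255)); circ(T,o,.143+(a[2] if len(a)>2 else 0),*a[:2],.008,(0,255,0))
circ(Q,s["ee_pos"],L-.095,0,0,.024,(255,0,255)); circ(Q,s["ee_pos"],L,0,0,.024,(255,0,0))
cv2.imwrite(png[:-4]+"o.png",c)
E
python3 hv.py pics/h1.png .1076
```

```text
time_s: 6.15
ee_pos: [0.521, 0.2174, 0.3077]
orientation: [-0.067, 0.968, 0.017, 0.242]
contact_force: [0.5, -0.5, -2.7]
width: 0.168
(array([ 30.1,  37.5, 265.2]), array([-0.04, -0.  , -0.05])) [ 0.5 -0.5 -2.7]
```

View pics/h1o.png

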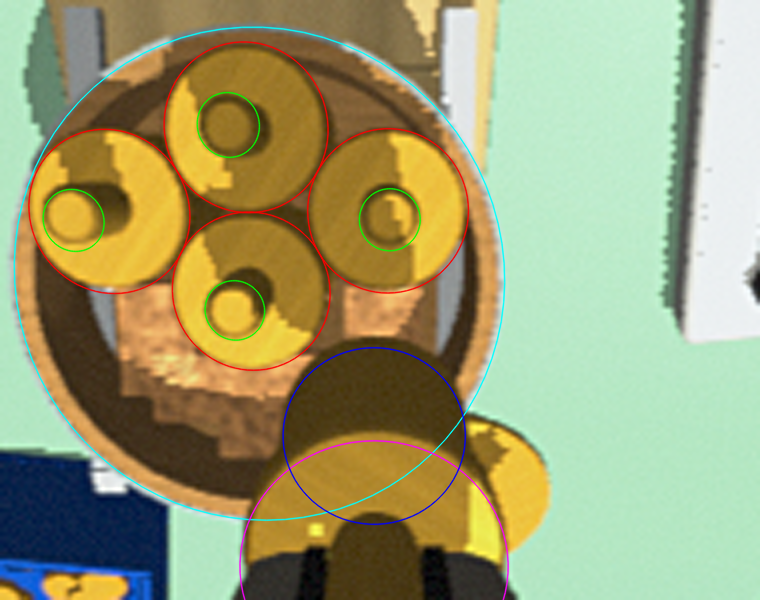

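The held stem is clean of the others. Its foot at crop (374,430) sits about 2 mm downhill of the tool axis. I'll correct for that and lower.

```bash
python3 -m handwheel '[[-0.003,-0.0005,0.01,0,0,0,0.1],[-0.003,-0.0005,0.02,0,0,0,0.1],[-0.003,-0.0005,0.03,0,0,0,0.1],[-0.003,-0.0005,0.04,0,0,0,0.1],[-0.003,-0.0005,0.05,0,0,0,0.1],[-0.003,-0.0005,0.06,0,0,0,0.1],[-0.003,-0.0005,0.068,0,0,0,0.1],[-0.003,-0.0005,0.072,0,0,0,0.1],[-0.003,-0.0005,0.074,0,0,0,0.1],[-0.003,-0.0005,0.074,0,0,0,0.1]]' 
cat > st.py <<'E'
from h import *
s=read_state(); o,T=tub(); p,r=tcp_intub(s); print("t",round(float(s["time_s"]),2),"tcp tub",p,"rot err",r,"F tub",np.round(T.T@s["contact_force"],1),"M tub",np.round(T.T@s["torque"],2),"w",round(float(s["width"]),3))
E
python3 st.py
```

```text
time_s: 7.03
ee_pos: [0.5581, 0.2223, 0.2433]
orientation: [-0.067, 0.968, 0.017, 0.242]
contact_force: [-0.2, -0.6, -2.7]
width: 0.165
t 7.03 tcp tub [ 32.9  37.1 190.8] rot err [-0.04 -0.04 -0.04] F tub [-1.6 -0.6 -2.3] M tub [ 0.08  0.54 -0.04] w 0.165
```

```bash
python3 -m handwheel '[[0,0,0.003,0,0,0,0.1],[0,0,0.006,0,0,0,0.1],[0,0,0.009,0,0,0,0.1],[0,0,0.012,0,0,0,0.1],[0,0,0.015,0,0,0,0.1],[0,0,0.018,0,0,0,0.1],[0,0,0.021,0,0,0,0.1],[0,0,0.023,0,0,0,0.1],[0,0,0.025,0,0,0,0.1],[0,0,0.025,0,0,0,0.1]]'; python3 st.py
```

```text
time_s: 7.87
ee_pos: [0.5697, 0.2238, 0.2207]
orientation: [-0.067, 0.968, 0.017, 0.241]
contact_force: [0.7, -0.8, -1.8]
width: 0.168
t 7.87 tcp tub [ 32.6  37.  165.4] rot err [-0.04 -0.08 -0.04] F tub [-0.4 -0.9 -1.9] M tub [ 0.05  0.51 -0.02] w 0.168
```

```bash
python3 -m handwheel '[[0,0,0.002,0,0,0,0.1],[0,0,0.004,0,0,0,0.1],[0,0,0.006,0,0,0,0.1],[0,0,0.008,0,0,0,0.1],[0,0,0.01,0,0,0,0.1],[0,0,0.012,0,0,0,0.1],[0,0,0.014,0,0,0,0.1],[0,0,0.016,0,0,0,0.1],[0,0,0.017,0,0,0,0.1],[0,0,0.017,0,0,0,0.1]]'; python3 st.py
```

```text
time_s: 8.7
ee_pos: [0.5775, 0.2249, 0.2053]
orientation: [-0.067, 0.968, 0.017, 0.241]
contact_force: [1.1, 0.2, -2.1]
width: 0.164
t 8.7 tcp tub [ 32.3  37.  148.1] rot err [-0.04 -0.11 -0.04] F tub [-0.  -0.  -2.4] M tub [ 0.05  0.5  -0.11] w 0.164
```

```bash
python3 -m handwheel '[[0,0,0.001,0,0,0,0.1],[0,0,0.002,0,0,0,0.1],[0,0,0.003,0,0,0,0.1],[0,0,0.004,0,0,0,0.1],[0,0,0.005,0,0,0,0.1],[0,0,0.006,0,0,0,0.1],[0,0,0.006,0,0,0,0.1],[0,0,0.006,0,0,0,0.1],[0,0,0.006,0,0,0,0.1],[0,0,0.006,0,0,0,0.1]]'; python3 st.py
```

```text
time_s: 9.53
ee_pos: [0.5803, 0.2253, 0.2001]
orientation: [-0.067, 0.968, 0.017, 0.241]
contact_force: [0.3, 1.1, -2.6]
width: 0.166
t 9.53 tcp tub [ 32.3  37.  142.1] rot err [-0.04 -0.11 -0.04] F tub [-0.9  1.  -2.5] M tub [0.01 0.49 0.02] w 0.166
```

```bash
python3 -m handwheel '[[0,0,0.001,0,0,0,0.1],[0,0,0.002,0,0,0,0.1],[0,0,0.003,0,0,0,0.1],[0,0,0.004,0,0,0,0.1],[0,0,0.005,0,0,0,0.1],[0,0,0.006,0,0,0,0.1],[0,0,0.006,0,0,0,0.1],[0,0,0.006,0,0,0,0.1],[0,0,0.006,0,0,0,0.1],[0,0,0.006,0,0,0,0.1]]'; python3 st.py
```

```text
time_s: 10.37
ee_pos: [0.5852, 0.2266, 0.201]
orientation: [-0.068, 0.967, 0.017, 0.245]
contact_force: [-18.8, -3.3, 22.7]
width: 0.165
t 10.37 tcp tub [ 37.2  37.6 140.6] rot err [-0.01  0.33  0.  ] F tub [-6.2 -0.6 29. ] M tub [-0.14  1.53 -0.09] w 0.165
```

```bash
python3 -m handwheel '[[0,0,0.001,0,0,0,0.1],[0,0,0.002,0,0,0,0.1],[0,0,0.003,0,0,0,0.1],[0,0,0.004,0,0,0,0.1],[0,0,0.005,0,0,0,0.1],[0,0,0.005,0,0,0,0.1],[0,0,0.005,0,0,0,0.1],[0,0,0.005,0,0,0,0.1],[0,0,0.005,0,0,0,0.1],[0,0,0.005,0,0,0,0.1]]'; python3 st.py
```

```text
time_s: 11.2
ee_pos: [0.5891, 0.2271, 0.2025]
orientation: [-0.068, 0.966, 0.017, 0.248]
contact_force: [-22.6, -6.2, 26.3]
width: 0.164
t 11.2 tcp tub [ 41.3  37.6 140. ] rot err [-0.05  0.66  0.08] F tub [-8.1 -3.  34.1] M tub [-0.76  2.05  0.09] w 0.164
```

Contact: standing resistance at TCP z ≈ 141, so the foot is at about 33 mm. The second step pressed harder than I wanted and pushed the tool uphill. I'll unload and check.

```bash
python3 -m handwheel '[[0,0,-0.001,0,0,0,0.1],[0.001,0,-0.002,0,0,0,0.1],[0.003,0,-0.002,0,-0.3,0,0.1],[0.005,0,-0.002,0,-0.6,0,0.1],[0.007,0,-0.002,0,-0.6,0,0.1],[0.007,0,-0.002,0,-0.6,0,0.1],[0.007,0,-0.002,0,-0.6,0,0.1],[0.007,0,-0.002,0,-0.6,0,0.1],[0.007,0,-0.002,0,-0.6,0,0.1],[0.007,0,-0.002,0,-0.6,0,0.1]]'; python3 st.py; python3 hv.py pics/h2.png .1076
```

```text
time_s: 12.03
ee_pos: [0.5821, 0.2262, 0.2008]
orientation: [-0.068, 0.965, 0.017, 0.253]
contact_force: [0.9, 1.9, -2.4]
width: 0.17
t 12.03 tcp tub [ 34.4  37.7 141.9] rot err [-0.04  1.26  0.07] F tub [-0.1  1.8 -2.7] M tub [ 0.45  0.15 -0.03] w 0.17
(array([ 34.4,  37.7, 141.9]), array([-0.04,  1.26,  0.07])) [ 0.9  1.9 -2.4]
```

View pics/h2o.png

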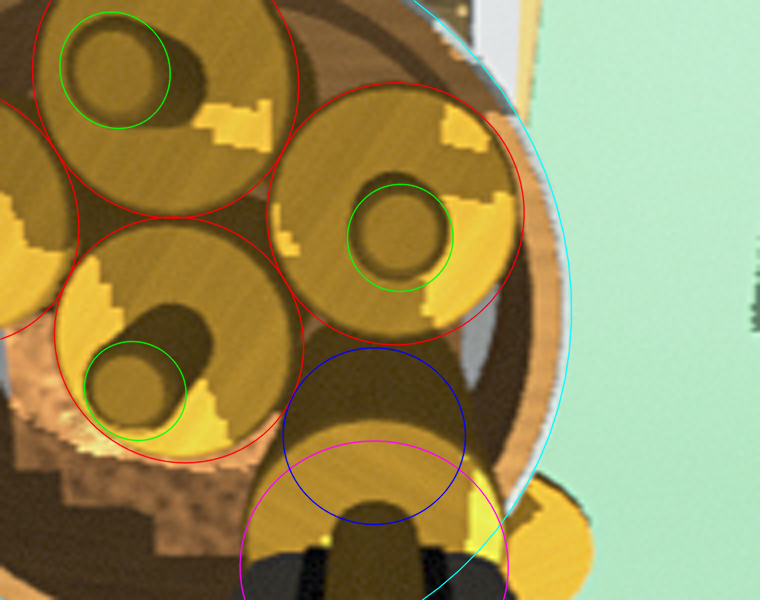

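The shoulder edge at crop (374,420) shows the stem has pivoted a little in the jaws, foot downhill. I'll hold it lightly and bring the neck over the place, so it straightens against its neighbours.

```bash
python3 -m handwheel '[[0,0.001,0,0,0.3,0,0.1],[0.001,0.002,0,0,0.6,0,0.1],[0.002,0.003,0,0,0.9,0,0.1],[0.004,0.0035,0,0,1.2,0,0.1],[0.005,0.004,0,0,1.2,0,0.1],[0.006,0.004,0,0,1.2,0,0.1],[0.007,0.004,0,0,1.2,0,0.1],[0.007,0.004,0,0,1.2,0,0.1],[0.007,0.004,0,0,1.2,0,0.1],[0.007,0.004,0,0,1.2,0,0.1]]' 6; python3 st.py
```

```text
time_s: 12.92
ee_pos: [0.5756, 0.2293, 0.1975]
orientation: [-0.068, 0.968, 0.016, 0.243]
contact_force: [0.9, -0.3, -1.5]
width: 0.17
t 12.92 tcp tub [ 27.4  41.6 141.8] rot err [-0.05  0.07  0.07] F tub [ 0.1 -0.4 -1.7] M tub [0.02 0.12 0.01] w 0.17
```

```bash
python3 -m handwheel '[[0.001,0,0,0,0,0,0.1],[0.002,0,0,0,0,0,0.1],[0.003,0,0,0,0,0,0.1],[0.003,0,0.0005,0,0,0,0.1],[0.003,0,0.001,0,0,0,0.1],[0.003,0,0.0015,0,0,0,0.1],[0.003,0,0.002,0,0,0,0.1],[0.003,0,0.0025,0,0,0,0.1],[0.003,0,0.0025,0,0,0,0.1],[0.003,0,0.0025,0,0,0,0.1]]' 6; python3 st.py; python3 hv.py pics/h3.png .1076
```

```text
time_s: 13.75
ee_pos: [0.5745, 0.2293, 0.1951]
orientation: [-0.068, 0.967, 0.017, 0.243]
contact_force: [-2.1, -0.7, 5.9]
width: 0.173
t 13.75 tcp tub [ 25.3  41.8 140.1] rot err [-0.04  0.15  0.08] F tub [ 0.9 -0.4  6.2] M tub [ 0.04  0.01 -0.02] w 0.173
(array([ 25.3,  41.8, 140.1]), array([-0.04,  0.15,  0.08])) [-2.1 -0.7  5.9]
```

View pics/h3o.png

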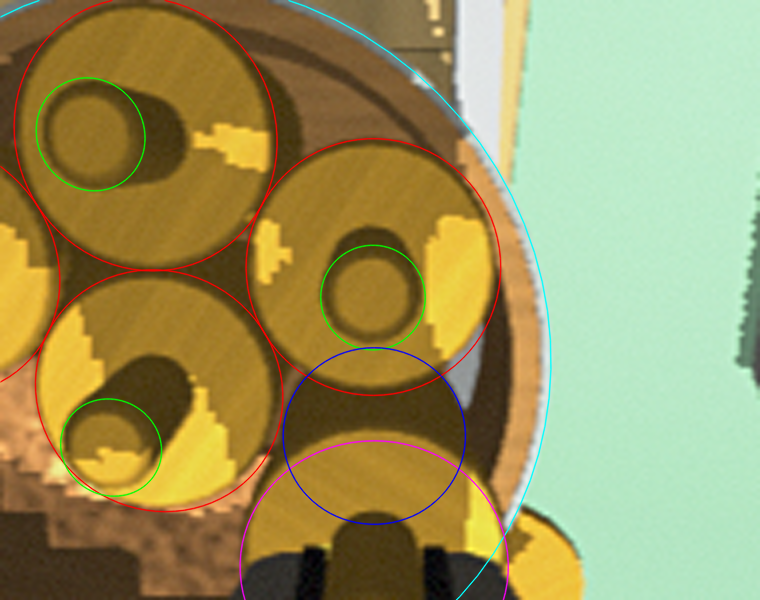

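The stem is straight again (shoulder edge y≈431, as at pickup) and stands with 6 N on the cork. Releasing it.

```bash
python3 -m handwheel '[[0,0,0,0,0,0,0.2],[0,0,0,0,0,0,0.32],[0,0,0,0,0,0,0.32],[0,0,0,0,0,0,0.32],[0,0,-0.01,0,0,0,0.32],[0,0,-0.02,0,0,0,0.32],[0,0,-0.04,0,0,0,0.32],[0,0,-0.07,0,0,0,0.32],[0,0,-0.1,0,0,0,0.5],[0,0,-0.13,0,0,0,0.5]]' 30
python3 -c "
from h import *
import subprocess
o,T=tub(); s=read_state(); print(tcp_intub(s),s['width'])
print(rel([.602,-.2700,.19],down(np.pi/2+.14)))"
```

```text
time_s: 14.63
ee_pos: [0.5125, 0.2207, 0.3117]
orientation: [-0.068, 0.967, 0.017, 0.244]
contact_force: [-0.4, -1.0, 0.6]
width: 0.441
(array([ 24.9,  41.9, 272.5]), array([-0.03,  0.19,  0.08])) 0.4412094977454905
(array([  40.5, -498.2,  117. ]), array([-0.05, 28.27,  0.07]))
```

```bash
python3 -m handwheel '[[0,-0.04,0,0,3,0,0.5],[0,-0.08,0.01,0,6,0,0.5],[0,-0.12,0.02,0,9,0,0.5],[0.005,-0.16,0.03,0,12,0,0.5],[0.01,-0.20,0.04,0,15,0,0.5],[0.015,-0.24,0.05,0,18,0,0.5],[0.02,-0.28,0.06,0,21,0,0.5],[0.025,-0.32,0.075,0,24,0,0.5],[0.03,-0.36,0.09,0,27,0,0.5],[0.035,-0.40,0.10,0,28,0,0.5]]'
python3 -c "
from h import *
print(rel([.602,-.2700,.19],down(np.pi/2+.14)))"
```

```text
time_s: 15.47
ee_pos: [0.5852, -0.1723, 0.208]
orientation: [-0.071, 0.997, -0.0, 0.002]
contact_force: [1.0, -0.3, -0.5]
width: 0.501
(array([ -2.8, -99. ,  18.1]), array([-0.05,  0.18,  0.08]))
```

```bash
python3 -m handwheel '[[-0.001,-0.03,0.006,0,0.2,0,0.5],[-0.002,-0.06,0.012,0,0.2,0,0.5],[-0.003,-0.08,0.018,0,0.2,0,0.5],[-0.003,-0.095,0.018,0,0.2,0,0.5],[-0.003,-0.099,0.018,0,0.2,0,0.5],[-0.003,-0.099,0.018,0,0.2,0,0.5],[-0.003,-0.099,0.018,0,0.2,0,0.5],[-0.003,-0.099,0.018,0,0.2,0,0.5],[-0.003,-0.099,0.018,0,0.2,0,0.5],[-0.003,-0.099,0.018,0,0.2,0,0.5]]'
cat > fit.py <<'E'
# fit stem x,y on the bench: project the model hull, compare with gold mask centroid/extent
import sys
from h import *
from scipy.optimize import least_squares
q=np.load(sys.argv[1]+".npz"); im=cv2.imread(sys.argv[1]); V=q["V"]; X,Y=map(float,sys.argv[2:4])
hsv=cv2.cvtColor(im,cv2.COLOR_BGR2HSV); g=cv2.inRange(hsv,(12,110,20),(32,255,255))
def pr(p): a=V@np.r_[p,1]; return [q["cx"]+q["f"]*a[0]/-a[2]+.0,q["cy"]-q["f"]*a[1]/-a[2]]
def mod(X,Y):
    P=np.float32([pr([X+.024*np.cos(t),Y+.024*np.sin(t),z]) for t in np.linspace(0,6.283,60) for z in (.003,.095)]+[pr([X+.008*np.cos(t),Y+.008*np.sin(t),.135]) for t in np.linspace(0,6.283,30)])
    m=np.zeros(g.shape,np.uint8); cv2.fillConvexPoly(m,np.int32(np.round(cv2.convexHull(P))),255); return m
n,l,st,c=cv2.connectedComponentsWithStats(g)
m0=mod(X,Y); best=max(range(1,n),key=lambda i:((l==i)&(m0>0)).sum()); ob=cv2.morphologyEx(np.uint8(l==best)*255,cv2.MORPH_CLOSE,np.ones((7,7)))
def ext(m): r,c=np.nonzero(m); return c.min(),c.max(),r.min(),r.max(),(m>0).sum(),round(c.mean(),1),round(r.mean(),1)
print("obs",ext(ob),"mod",ext(m0))
e=lambda d:ext(mod(X+d,Y))[-2:]; 
E
python3 stemview.py pics/s2.png .602 -.270; python3 fit.py pics/s2.png .602 -.270;  python3 fit.py pics/s1.png .6607 -.068
```

```text
time_s: 16.3
ee_pos: [0.6024, -0.269, 0.1906]
orientation: [-0.071, 0.997, -0.001, 0.0]
contact_force: [0.5, 0.3, 0.2]
width: 0.502
mark 0.93 [ 0.6027 -0.2696 -0.002 ] tool mm [ -0.3  -0.4 192.6]
mark 0.87 [ 0.4238 -0.3364 -0.0021] tool mm [186.3 -41.2 192.7]
mask 0.92 1479 183 237 0 37
mask 0.75 2000 230 275 158 213
obs (np.int64(230), np.int64(275), np.int64(157), np.int64(213), np.int64(1987), np.float64(252.4), np.float64(186.3)) mod (np.int64(228), np.int64(276), np.int64(156), np.int64(214), np.int64(2199), np.float64(252.1), np.float64(185.8))
obs (np.int64(233), np.int64(277), np.int64(157), np.int64(211), np.int64(1889), np.float64(254.6), np.float64(185.0)) mod (np.int64(230), np.int64(277), np.int64(157), np.int64(214), np.int64(2113), np.float64(253.5), np.float64(186.3))
```

```bash
python3 -m handwheel '[[0,-0.0005,0.03,0,0,0,0.35],[0,-0.0005,0.06,0,0,0,0.35],[0,-0.0005,0.08,0,0,0,0.35],[0,-0.0005,0.085,0,0,0,0.35],[0,-0.0005,0.085,0,0,0,0.35],[0,-0.0005,0.085,0,0,0,0.25],[0,-0.0005,0.085,0,0,0,0.1],[0,-0.0005,0.085,0,0,0,0.1],[0,-0.0005,0.085,0,0,0,0.1],[0,-0.0005,0.085,0,0,0,0.1]]' 30
python3 -c "
from h import *
o,T=tub(); print(rel(o+T@[.033,-.037,.263],tubtool()))"
```

```text
time_s: 17.28
ee_pos: [0.6036, -0.2704, 0.1076]
orientation: [-0.071, 0.997, -0.001, 0.001]
contact_force: [-0.5, 1.4, 6.4]
width: 0.164
(array([   8.7,  419.6, -200.6]), array([ -0.12, -27.92,   0.15]))
```

```bash
python3 -m handwheel '[[0,0,-0.03,0,0,0,0.1],[0,0,-0.07,0,0,0,0.1],[0,0.02,-0.105,0,-2,0,0.1],[0,0.05,-0.13,0,-4,0,0.1],[0,0.08,-0.155,0,-8,0,0.1],[0,0.115,-0.175,0,-12,0,0.1],[0,0.15,-0.19,0,-16,0,0.1],[0,0.19,-0.2,0,-20,0,0.1],[0,0.23,-0.2,0,-24,0,0.1],[0.005,0.27,-0.2,0,-28,0,0.1]]' 30
python3 -c "
from h import *
o,T=tub(); print(rel(o+T@[.033,-.037,.263],tubtool()))"
```

```text
time_s: 18.12
ee_pos: [0.5595, -0.0022, 0.3079]
orientation: [-0.069, 0.967, 0.016, 0.245]
contact_force: [0.5, 0.3, -2.2]
width: 0.167
(array([  3.4, 148.3,  -1.4]), array([-0.13,  0.34,  0.16]))
```

```bash
python3 -m handwheel '[[0,0.03,-0.001,-0.1,0.3,0.1,0.1],[0.001,0.06,-0.001,-0.1,0.3,0.1,0.1],[0.002,0.09,-0.001,-0.1,0.3,0.1,0.1],[0.003,0.12,-0.001,-0.1,0.3,0.1,0.1],[0.003,0.14,-0.001,-0.1,0.3,0.1,0.1],[0.003,0.148,-0.001,-0.1,0.3,0.1,0.1],[0.003,0.148,-0.001,-0.1,0.3,0.1,0.1],[0.003,0.148,-0.001,-0.1,0.3,0.1,0.1],[0.003,0.148,-0.001,-0.1,0.3,0.1,0.1],[0.003,0.148,-0.001,-0.1,0.3,0.1,0.1]]' 
echo '[[-0.0015,0],[-0.0493,0],[-0.0253,0.0416],[-0.0253,-0.0416],[0.0235,0.0415,0.0245]]'>stems.json
python3 hv.py pics/h4.png .1076
```

```text
time_s: 18.95
ee_pos: [0.5358, 0.1426, 0.3067]
orientation: [-0.067, 0.968, 0.016, 0.242]
contact_force: [0.6, -0.1, -2.4]
width: 0.169
(array([ 33.4, -38.7, 262.4]), array([-0.1 ,  0.02, -0.02])) [ 0.6 -0.1 -2.4]
```

View pics/h4o.png

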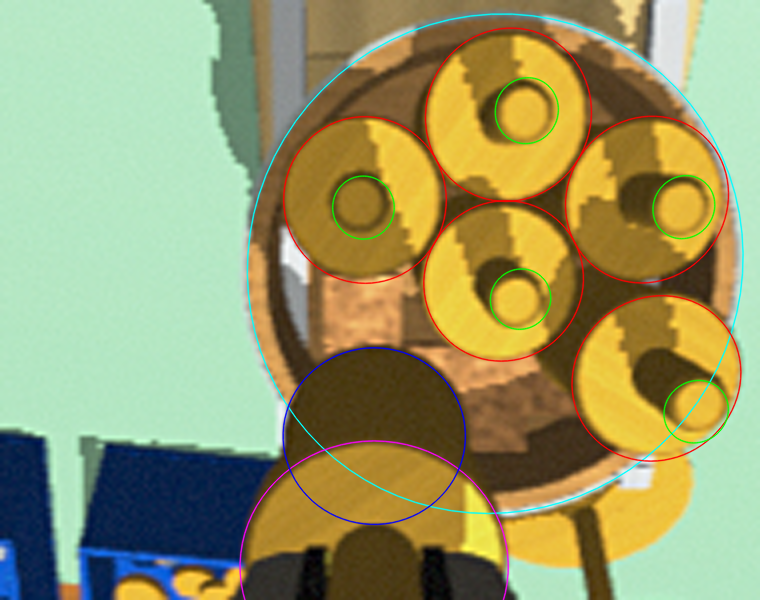

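The first stem matches its model circle at (657,377), so it stands. The held stem's foot at crop (374,435) is now centred on the tool axis. Lowering on the −y side.

```bash
python3 -m handwheel '[[0.002,0.0015,0.008,0,0,0,0.1],[0.0024,0.0017,0.02,0,0,0,0.1],[0.0024,0.0017,0.03,0,0,0,0.1],[0.0024,0.0017,0.04,0,0,0,0.1],[0.0024,0.0017,0.05,0,0,0,0.1],[0.0024,0.0017,0.06,0,0,0,0.1],[0.0024,0.0017,0.066,0,0,0,0.1],[0.0024,0.0017,0.071,0,0,0,0.1],[0.0024,0.0017,0.074,0,0,0,0.1],[0.0024,0.0017,0.076,0,0,0,0.1]]' >/dev/null; python3 st.py
```

```text
t 19.83 tcp tub [ 31.7 -37.7 186.1] rot err [-0.17  0.1  -0.01] F tub [ 1.  -3.4  1.2] M tub [-0.87 -0.21 -0.  ] w 0.166
```

```bash
python3 -m handwheel '[[0,0,0.003,0,0,0,0.1],[0,0,0.006,0,0,0,0.1],[0,0,0.01,0,0,0,0.1],[0,0,0.014,0,0,0,0.1],[0,0,0.018,0,0,0,0.1],[0,0,0.022,0,0,0,0.1],[0,0,0.025,0,0,0,0.1],[0,0,0.028,0,0,0,0.1],[0,0,0.03,0,0,0,0.1],[0,0,0.03,0,0,0,0.1]]'  >/dev/null; python3 st.py
```

```text
t 20.67 tcp tub [ 31.5 -37.8 155.6] rot err [-0.16  0.06 -0.02] F tub [ 1.7 -3.6 -4.1] M tub [-0.87 -0.25 -0.03] w 0.165
```

```bash
python3 -m handwheel '[[-0.0005,0,0.001,0,0,0,0.1],[-0.001,0,0.002,0,0,0,0.1],[-0.001,0,0.004,0,0,0,0.1],[-0.001,0,0.006,0,0,0,0.1],[-0.001,0,0.008,0,0,0,0.1],[-0.001,0,0.009,0,0,0,0.1],[-0.001,0,0.01,0,0,0,0.1],[-0.001,0,0.011,0,0,0,0.1],[-0.001,0,0.012,0,0,0,0.1],[-0.001,0,0.012,0,0,0,0.1]]'  >/dev/null; python3 st.py
```

```text
t 21.5 tcp tub [ 32.3 -37.8 143.4] rot err [-0.16  0.04 -0.02] F tub [ 1.  -3.5 -0.9] M tub [-0.65 -0.1   0.01] w 0.163
```

```bash
python3 -m handwheel '[[0.001,-0.001,0,0,0,0,0.1],[0.002,-0.0015,0,0,0,0,0.1],[0.003,-0.002,0,0,0,0,0.1],[0.004,-0.0025,0,0,0,0,0.1],[0.005,-0.003,0,0,0,0,0.1],[0.006,-0.0035,0,0,0,0,0.1],[0.007,-0.0035,0.0005,0,0,0,0.1],[0.007,-0.0035,0.001,0,0,0,0.1],[0.007,-0.0035,0.0015,0,0,0,0.1],[0.007,-0.0035,0.0015,0,0,0,0.1]]' 8 >/dev/null; python3 st.py
```

```text
t 22.33 tcp tub [ 25.4 -41.3 141.9] rot err [-0.16  0.05 -0.02] F tub [-0.5 -1.  -1.6] M tub [-0.2   0.24 -0.01] w 0.168
```

```bash
python3 -m handwheel '[[0.0005,0,0.0005,0,0,0,0.1],[0.001,0,0.001,0,0,0,0.1],[0.001,0,0.0015,0,0,0,0.1],[0.001,0,0.002,0,0,0,0.1],[0.001,0,0.0025,0,0,0,0.1],[0.001,0,0.003,0,0,0,0.1],[0.001,0,0.003,0,0,0,0.1],[0.001,0,0.003,0,0,0,0.1],[0.001,0,0.003,0,0,0,0.1],[0.001,0,0.003,0,0,0,0.1]]' 8 >/dev/null; python3 st.py
```

```text
t 23.17 tcp tub [ 25.6 -41.4 140.1] rot err [-0.18  0.15  0.01] F tub [-1.6 -0.8  8.8] M tub [-0.3   0.58 -0.03] w 0.172
```

Stem 2 stands at the same height (TCP z 140.1). Releasing it and fetching the third.

```bash
python3 -m handwheel '[[0,0,0,0,0,0,0.2],[0,0,0,0,0,0,0.32],[0,0,0,0,0,0,0.32],[0,0,0,0,0,0,0.32],[0,0,-0.01,0,0,0,0.32],[0,0,-0.02,0,0,0,0.32],[0,0,-0.04,0,0,0,0.32],[0,0,-0.07,0,0,0,0.32],[0,0,-0.1,0,0,0,0.5],[0,0,-0.13,0,0,0,0.5]]' 30
python3 -c "
from h import *
print(tcp_intub());print(rel([.421,-.339,.19],down(np.pi/2+.14)))"
```

```text
time_s: 24.0
ee_pos: [0.5243, 0.1388, 0.3118]
orientation: [-0.068, 0.967, 0.016, 0.244]
contact_force: [1.3, -0.2, -0.1]
width: 0.44
(array([ 25.3, -40.8, 272.4]), array([-0.18,  0.2 ,  0.02]))
(array([ 206.6, -458.6,   28.6]), array([-0.18, 28.27, -0.03]))
```

```bash
python3 -m handwheel '[[0.01,-0.035,-0.005,0,3,0,0.5],[0.03,-0.07,-0.005,0,6,0,0.5],[0.05,-0.105,-0.005,0,9,0,0.5],[0.068,-0.14,0,0,12,0,0.5],[0.085,-0.175,0,0,15,0,0.5],[0.102,-0.21,0,0,18,0,0.5],[0.12,-0.245,0,0,21,0,0.5],[0.138,-0.28,0,0,24,0,0.5],[0.155,-0.315,0,0,27,0,0.5],[0.172,-0.35,0,0,28,0,0.5]]'
python3 -c "
from h import *
print(rel([.421,-.339,.19],down(np.pi/2+.14)))"
```

```text
time_s: 24.83
ee_pos: [0.4225, -0.2309, 0.2322]
orientation: [-0.069, 0.998, -0.002, 0.002]
contact_force: [0.7, -0.4, -0.8]
width: 0.499
(array([  16.7, -106.7,   42.6]), array([-0.23,  0.23, -0.06]))
```

```bash
python3 -m handwheel '[[0.005,-0.03,0.006,-0.2,0.2,0,0.5],[0.01,-0.06,0.02,-0.2,0.2,0,0.5],[0.014,-0.09,0.03,-0.2,0.2,0,0.5],[0.0165,-0.107,0.04,-0.2,0.2,0,0.5],[0.0165,-0.107,0.0425,-0.2,0.2,0,0.5],[0.0165,-0.107,0.0425,-0.2,0.2,0,0.5],[0.0165,-0.107,0.0425,-0.2,0.2,0,0.5],[0.0165,-0.107,0.0425,-0.2,0.2,0,0.5],[0.0165,-0.107,0.0425,-0.2,0.2,0,0.5],[0.0165,-0.107,0.0425,-0.2,0.2,0,0.5]]'
python3 stemview.py pics/s3.png .421 -.339; python3 fit.py pics/s3.png .421 -.339
```

```text
time_s: 25.67
ee_pos: [0.4216, -0.3387, 0.1909]
orientation: [-0.07, 0.998, -0.001, 0.001]
contact_force: [-0.5, 0.2, 0.2]
width: 0.498
mark 0.72 [ 0.4207 -0.3375 -0.0038] tool mm [  1.    1.7 194.7]
mask 0.79 2133 230 277 158 214
obs (np.int64(231), np.int64(276), np.int64(158), np.int64(214), np.int64(1980), np.float64(253.4), np.float64(187.2)) mod (np.int64(229), np.int64(276), np.int64(155), np.int64(213), np.int64(2187), np.float64(252.7), np.float64(185.4))
```

```bash
python3 -m handwheel '[[0.001,0.0005,0.03,0,0,0,0.35],[0.001,0.0005,0.06,0,0,0,0.35],[0.001,0.0005,0.078,0,0,0,0.35],[0.001,0.0005,0.082,0,0,0,0.35],[0.001,0.0005,0.082,0,0,0,0.35],[0.001,0.0005,0.082,0,0,0,0.25],[0.001,0.0005,0.082,0,0,0,0.1],[0.001,0.0005,0.082,0,0,0,0.1],[0.001,0.0005,0.082,0,0,0,0.1],[0.001,0.0005,0.082,0,0,0,0.1]]' 30
python3 -c "
from h import *
o,T=tub(); print(rel(o+T@[.053,0,.290],tubtool()))"
```

```text
time_s: 26.65
ee_pos: [0.4213, -0.3395, 0.1102]
orientation: [-0.07, 0.998, -0.002, 0.001]
contact_force: [-0.0, 1.7, 5.7]
width: 0.162
(array([-185.4,  499.4, -231.3]), array([-1.900e-01, -2.793e+01,  2.000e-02]))
```

```bash
python3 -m handwheel '[[0,0,-0.03,0,0,0,0.1],[0,0,-0.07,0,0,0,0.1],[-0.012,0.02,-0.10,0,-2,0,0.1],[-0.025,0.045,-0.125,0,-4,0,0.1],[-0.04,0.07,-0.15,0,-7,0,0.1],[-0.055,0.10,-0.17,0,-10,0,0.1],[-0.07,0.13,-0.19,0,-13,0,0.1],[-0.085,0.165,-0.2,0,-16,0,0.1],[-0.1,0.2,-0.21,0,-20,0,0.1],[-0.115,0.235,-0.22,0,-23,0,0.1]]' 30
python3 -c "
from h import *
o,T=tub(); print(rel(o+T@[.053,0,.290],tubtool()))"
```

```text
time_s: 27.48
ee_pos: [0.5016, -0.0887, 0.3305]
orientation: [-0.068, 0.977, 0.012, 0.202]
contact_force: [0.3, 0.2, -1.6]
width: 0.163
(array([-68.6, 263. ,  17.9]), array([-0.2 , -4.74,  0.03]))
```

```bash
python3 -m handwheel '[[-0.01,0.035,0,0,-2,0,0.1],[-0.02,0.07,0,0,-4,0,0.1],[-0.03,0.105,0,0,-4.7,0,0.1],[-0.04,0.14,0,-0.2,-4.7,0,0.1],[-0.05,0.175,0.005,-0.2,-4.7,0,0.1],[-0.06,0.21,0.01,-0.2,-4.7,0,0.1],[-0.068,0.24,0.018,-0.2,-4.7,0,0.1],[-0.0685,0.263,0.018,-0.2,-4.7,0,0.1],[-0.0685,0.263,0.018,-0.2,-4.7,0,0.1],[-0.0685,0.263,0.018,-0.2,-4.7,0,0.1]]' 
python3 st.py
```

```text
time_s: 28.32
ee_pos: [0.5339, 0.1825, 0.3396]
orientation: [-0.07, 0.968, 0.017, 0.241]
contact_force: [-0.5, -0.8, -1.3]
width: 0.165
t 28.32 tcp tub [ 52.2   1.1 289.7] rot err [ 0.05 -0.12  0.19] F tub [-1.1 -0.7 -0.8] M tub [ 0.05  0.39 -0.11] w 0.165
```

```bash
echo '[[-0.0015,0],[-0.0493,0],[-0.0253,0.0416],[-0.0253,-0.0416],[0.0235,0.0415,0.0245],[0.0237,-0.0414,0.0245]]'>stems.json
python3 hv.py pics/h5.png .1102
```

```text
(array([ 52.2,   1.1, 289.7]), array([ 0.05, -0.12,  0.19])) [-0.5 -0.8 -1.3]
```

View pics/h5o.png

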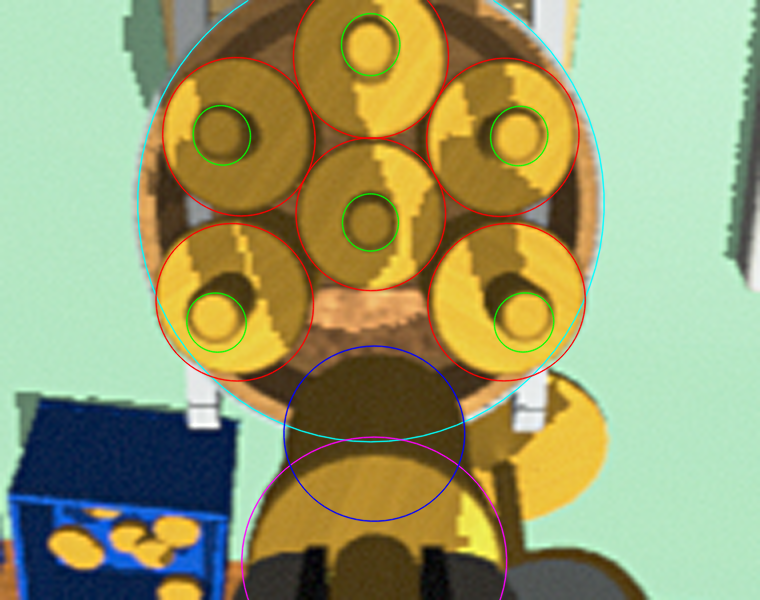

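All six stems match their model circles. The third free place is open at crop (370,330). The held foot at about (374,440) sits 1.6 mm uphill of the tool axis, so I'll correct that and lower.

```bash
python3 -m handwheel '[[0.002,-0.0005,0.006,0,0,0,0.1],[0.004,-0.001,0.014,0,0,0,0.1],[0.005,-0.001,0.022,0,0,0,0.1],[0.005,-0.001,0.03,0,0,0,0.1],[0.005,-0.001,0.036,0,0,0,0.1],[0.005,-0.001,0.041,0,0,0,0.1],[0.005,-0.001,0.045,0,0,0,0.1],[0.005,-0.001,0.045,0,0,0,0.1],[0.005,-0.001,0.045,0,0,0,0.1],[0.005,-0.001,0.045,0,0,0,0.1]]' >/dev/null; python3 st.py
```

```text
t 29.2 tcp tub [ 47.7  -1.  245.1] rot err [-0.01 -0.05  0.1 ] F tub [-1.3  0.5 -1.6] M tub [ 0.03  0.37 -0.03] w 0.165
```

```bash
python3 -m handwheel '[[0,0,0.0015,0,0,0,0.1],[0,0,0.003,0,0,0,0.1],[0,0,0.0045,0,0,0,0.1],[0,0,0.006,0,0,0,0.1],[0,0,0.0075,0,0,0,0.1],[0,0,0.009,0,0,0,0.1],[0,0,0.01,0,0,0,0.1],[0,0,0.011,0,0,0,0.1],[0,0,0.012,0,0,0,0.1],[0,0,0.012,0,0,0,0.1]]' 20 >/dev/null; python3 st.py
```

```text
t 30.03 tcp tub [ 47.6  -1.  232.9] rot err [-0.01 -0.07  0.1 ] F tub [-1.3 -0.9 -1.5] M tub [ 0.03  0.37 -0.02] w 0.166
```

```bash
python3 -m handwheel '[[0,0.0005,0.003,0,0,0,0.1],[0,0.001,0.006,0,0,0,0.1],[0,0.001,0.01,0,0,0,0.1],[0,0.001,0.014,0,0,0,0.1],[0,0.001,0.018,0,0,0,0.1],[0,0.001,0.022,0,0,0,0.1],[0,0.001,0.026,0,0,0,0.1],[0,0.001,0.03,0,0,0,0.1],[0,0.001,0.033,0,0,0,0.1],[0,0.001,0.033,0,0,0,0.1]]' 20 >/dev/null; python3 st.py
```

```text
t 30.87 tcp tub [ 4.690e+01 -1.000e-01  1.991e+02] rot err [-0.01 -0.15  0.09] F tub [-1.1 -0.4 -0.9] M tub [-0.01  0.39 -0.01] w 0.167
```

```bash
python3 -m handwheel '[[0,0,0.0015,0,0,0,0.1],[0,0,0.003,0,0,0,0.1],[0,0,0.0045,0,0,0,0.1],[0,0,0.006,0,0,0,0.1],[0,0,0.0075,0,0,0,0.1],[0,0,0.009,0,0,0,0.1],[0,0,0.01,0,0,0,0.1],[0,0,0.011,0,0,0,0.1],[0,0,0.012,0,0,0,0.1],[0,0,0.012,0,0,0,0.1]]' 20 >/dev/null; python3 st.py
```

```text
t 31.7 tcp tub [ 4.670e+01 -1.000e-01  1.869e+02] rot err [-0.01 -0.16  0.09] F tub [-0.5  0.7 -1.2] M tub [ 0.03  0.4  -0.01] w 0.166
```

```bash
python3 -m handwheel '[[0,0,0.002,0,0,0,0.1],[0,0,0.004,0,0,0,0.1],[0,0,0.006,0,0,0,0.1],[0,0,0.008,0,0,0,0.1],[0,0,0.01,0,0,0,0.1],[0,0,0.012,0,0,0,0.1],[0,0,0.014,0,0,0,0.1],[0,0,0.016,0,0,0,0.1],[0,0,0.018,0,0,0,0.1],[0,0,0.018,0,0,0,0.1]]' 20 >/dev/null; python3 st.py
```

```text
t 32.53 tcp tub [ 4.640e+01 -1.000e-01  1.684e+02] rot err [-0.01 -0.2   0.09] F tub [-0.4 -0.5 -1.1] M tub [-0.05  0.31  0.03] w 0.165
```

```bash
python3 -m handwheel '[[-0.0003,0,0.002,0,0,0,0.1],[-0.0003,0,0.004,0,0,0,0.1],[-0.0004,0,0.006,0,0,0,0.1],[-0.0004,0,0.008,0,0,0,0.1],[-0.0005,0,0.01,0,0,0,0.1],[-0.0005,0,0.012,0,0,0,0.1],[-0.0005,0,0.014,0,0,0,0.1],[-0.0005,0,0.016,0,0,0,0.1],[-0.0005,0,0.018,0,0,0,0.1],[-0.0005,0,0.02,0,0,0,0.1]]' 20 >/dev/null; python3 st.py
```

```text
t 33.37 tcp tub [ 4.680e+01 -1.000e-01  1.482e+02] rot err [-0.01 -0.2   0.09] F tub [-0.3 -0.6 -1. ] M tub [-0.06  0.28 -0.05] w 0.17
```

```bash
python3 -m handwheel '[[0,0,0.0005,0,0,0,0.1],[0,0,0.001,0,0,0,0.1],[0,0,0.0015,0,0,0,0.1],[0,0,0.002,0,0,0,0.1],[0,0,0.0025,0,0,0,0.1],[0,0,0.003,0,0,0,0.1],[0,0,0.0035,0,0,0,0.1],[0,0,0.004,0,0,0,0.1],[0,0,0.0045,0,0,0,0.1],[0,0,0.0045,0,0,0,0.1]]' 8 >/dev/null; python3 st.py
```

```text
t 34.2 tcp tub [ 4.710e+01 -1.000e-01  1.439e+02] rot err [-0.01 -0.18  0.09] F tub [-0.5 -0.   1.2] M tub [ 0.02  0.46 -0.  ] w 0.173
```

```bash
python3 -m handwheel '[[0,0,0.0005,0,0,0,0.1],[0,0,0.001,0,0,0,0.1],[0,0,0.0015,0,0,0,0.1],[0,0,0.002,0,0,0,0.1],[0,0,0.0025,0,0,0,0.1],[0,0,0.003,0,0,0,0.1],[0,0,0.003,0,0,0,0.1],[0,0,0.003,0,0,0,0.1],[0,0,0.003,0,0,0,0.1],[0,0,0.003,0,0,0,0.1]]' 8 >/dev/null; python3 st.py
```

```text
t 35.03 tcp tub [ 49.4   0.2 142.7] rot err [0.   0.05 0.1 ] F tub [-2.1  1.1 10.5] M tub [0.1  0.5  0.02] w 0.173
```

Contact at foot height 32.5 mm, the same as the other two. I'll ease the tool back 2 mm, release and retreat.

```bash
python3 -m handwheel '[[0.001,0,0,0,0,0,0.1],[0.002,0,0,0,0,0,0.1],[0.002,0,0,0,0,0,0.1],[0.002,0,0,0,0,0,0.2],[0.002,0,0,0,0,0,0.32],[0.002,0,0,0,0,0,0.32],[0.002,0,0,0,0,0,0.32],[0.002,0,-0.01,0,0,0,0.32],[0.002,0,-0.02,0,0,0,0.32],[0.002,0,-0.04,0,0,0,0.32]]' 6 >/dev/null; python3 st.py
python3 -m handwheel '[[0,0,-0.03,0,0,0,0.32],[0,0,-0.06,0,0,0,0.32],[-0.01,0,-0.09,0,0,0,0.32],[-0.02,0,-0.11,0,0,0,0.32],[-0.02,0,-0.12,0,0,0,0.32],[-0.02,0,-0.12,0,0,0,0.32],[-0.02,0,-0.12,0,0,0,0.32],[-0.02,0,-0.12,0,0,0,0.32],[-0.02,0,-0.12,0,0,0,0.32],[-0.02,0,-0.12,0,0,0,0.32]]' 6 >/dev/null; python3 st.py
echo '[[-0.0015,0],[-0.0493,0],[-0.0253,0.0416],[-0.0253,-0.0416],[0.0235,0.0415,0.0245],[0.0237,-0.0414,0.0245],[0.0475,0,0.0245]]'>stems.json
python3 tubview.py pics/w2.png; python3 ov.py pics/w2.png pics/w2o.png 180 80 145 145 5
python3 - <<'E'
from h import *
for c in ["top","scene"]:
    im=get_image(c); cv2.imwrite(f"pics/{c}9.png",im)
    for n in ["short_post","polish_jar","tape_roll","packed_1"]:
        for d in mark_of(c,n):
            w=cam2w(c,d["position"]); print(c,n,round(d["confidence"],2),np.round(w,4),np.round(intub(w)*1000) if n[:2]=="pa" else "")
E
```

```text
t 35.87 tcp tub [4.590e+01 1.000e-01 1.825e+02] rot err [ 0.   -0.11  0.1 ] F tub [ 0.1 -0.6  0.5] M tub [-0.01  0.23  0.04] w 0.32
t 36.7 tcp tub [6.470e+01 1.000e-01 3.008e+02] rot err [ 0.01 -0.31  0.09] F tub [ 0.4 -0.6  0.2] M tub [ 0.11  0.23 -0.04] w 0.317
(array([6.470e+01, 1.000e-01, 3.008e+02]), array([ 0.01, -0.31,  0.09]))
packed_1 0.74 [0.5908 0.2293 0.0509] [-28.3  39.5   5.3]
packed_1 0.66 [0.6004 0.1491 0.0552] [-27.7 -41.3   9.9]
packed_1 0.66 [0.6229 0.2329 0.1008] [23.7 38.6 34.2]
packed_1 0.64 [0.5804 0.1872 0.0411] [-47.2  -0.7   4.3]
top polish_jar 0.55 [ 0.5227 -0.1936 -0.0031] 
top tape_roll 0.66 [ 0.6925 -0.1734 -0.0036] 
top packed_1 0.77 [0.5795 0.1845 0.0427] [-47.  -3.   6.]
top packed_1 0.74 [0.6062 0.1467 0.0531] [-24. -44.   5.]
top packed_1 0.56 [ 0.2984 -0.2017  0.024 ] [-349. -346.  146.]
top packed_1 0.5 [0.6189 0.1926 0.0668] [-1. -1.  9.]
top packed_1 0.46 [0.5903 0.2285 0.0518] [-28.  39.   6.]
scene short_post 0.87 [ 0.5275 -0.1151  0.0017] 
scene polish_jar 0.84 [ 0.5241 -0.1926  0.0021] 
scene polish_jar 0.26 [0.6247 0.1934 0.0578] 
scene tape_roll 0.57 [ 0.6913 -0.1726  0.0018] 
scene packed_1 0.67 [0.2254 0.3064 0.0241] [-351.  167.  147.]
scene packed_1 0.6 [ 0.2979 -0.1948  0.0252] [-348. -340.  147.]
scene packed_1 0.3 [0.6281 0.1951 0.0618] [ 5.  0. -0.]Traceback (most recent call last):
  File "ov.py", line 15, in <module>
    if __name__=="__main__": overlay(sys.argv[1],sys.argv[2],*map(int,sys.argv[3:8]))
                             ~~~~~~~^^^^^^^^^^^^^^^^^^^^^^^^^^^^^^^^^^^^^^^^^^^^^^^^^
  File "ov.py", line 13, in overlay
    circ(*a,.103,.024,(0,0,255)); circ(*a,.143,.008,(0,255,0))
    ~~~~^^^^^^^^^^^^^^^^^^^^^^^^
TypeError: overlay.<locals>.circ() takes 5 positional arguments but 6 were given
```

```bash
sed -i 's/circ(\*a,.103,.024,(0,0,255)); circ(\*a,.143,.008,(0,255,0))/h=a[2] if len(a)>2 else 0; circ(*a[:2],.103+h,.024,(0,0,255)); circ(*a[:2],.143+h,.008,(0,255,0))/' ov.py; python3 ov.py pics/w2.png pics/w2o.png 180 80 145 145 5
```

```text
(no output)
```

View pics/w2o.png

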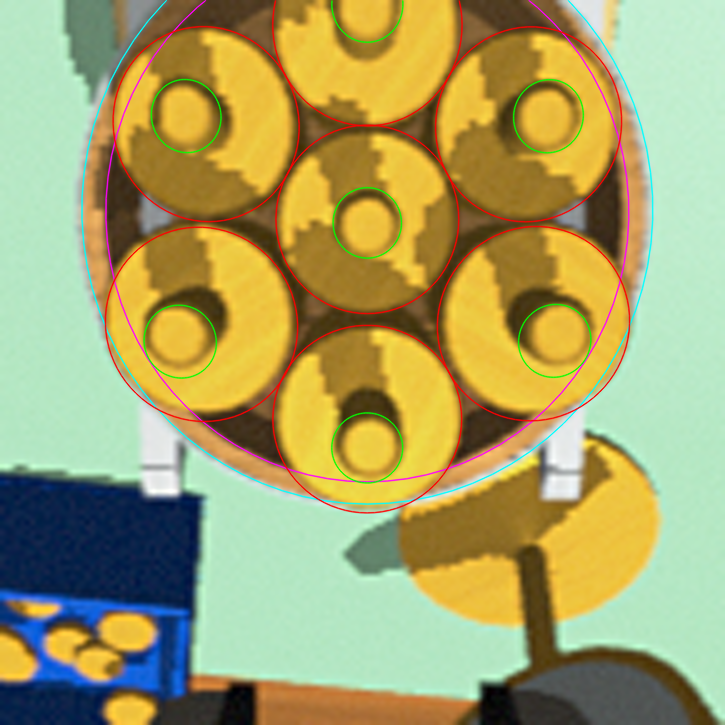

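All seven stems match their model circles at full depth: the last neck is at crop (370,445), the side necks at (180,337) and (556,333), and the packed four haven't moved. The gripper is well clear, so I'm handing in.

```bash
python3 -c "
from plant import *
print(sign_off())"
```

```text
the job is handed in; nothing more can be done
None
```

All three stems are in the tub, and the job was handed in at about 37 s of the 72 s allowed. I took each by the neck and lowered it along the tub's axis: +y side first, then −y, then the middle uphill place.

**Felt:** each stem came to stand with its foot at about 32.5 mm tub height, so the cork is about 24.5 mm above the floor. Final standing forces before release were 6–10 N.

**Last checks:**
- **Tub:** in the wrist picture all seven stems match the model hexagon to about 1 mm, neck up. The packed four have not shifted.
- **Bystanders:** the jar, tape roll and short post are where they were, within detector noise.

**What went less well:**
- **First stem:** I ran two lowering steps together at first contact, so it was pressed to about 34 N along the tub's axis. That is within the wrist limit but harder than intended. It tilted in the jaws, so I unloaded it, straightened it against its neighbours and lowered it again to 6 N.
- **Second stem:** it brushed a neighbour or the wall sideways with about 3.5 N on the way down.
- **Detector:** the networks marked only some of the seven stems in the final pictures, and missed the short post in the last top view, though the scene view found it. My check of the hexagon therefore rests on the overlay and the felt heights.

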